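Drop the jaw coupling home on the fuel pump and lock it

ROBOT

A 6-joint arm with a two-finger parallel gripper is mounted at the origin on the work surface. World frame = base frame: x ahead of the robot, y to its left, z up, the work surface at z = 0. Lengths are in mm, angles in rad, forces in N, time in s.
With the tool pointing down it reaches from about 350 to 875 mm from the base axis. Payload 4.2 kg.
Tool frame: the origin (TCP) lies between the finger pads; the fingertips stand 19 mm ahead of it and the grasp point (between the pads) is the TCP; y points along the fingers, z is the direction in which the jaws open and shut, and the axes are right-handed (so a half turn about y gives the same grasp; the last joint's range is limited). The gripper opens to 85 mm and grips with 20 to 120 N. Pads are 22 mm wide; open, the fingers measure 114 mm over their backs; the gripper's body (76 mm by 85 mm) begins 54 mm behind the grasp point. The pads swing forward as they close: fully open they stand 13 mm farther back than shut.
Start: joints at [1.472, 0.385, 0.008, 0, -1.194, -0.259], TCP at [218.851, 585.409, 250.312] pointing down, gripper open.
Joint ranges: [-3.14, 3.14], [-1.21, 2.06], [-1.07, 1.41], [-3.16, 2.05], [-2.99, -0.16], [-3.1, 3.1]. Speed limits (rad/s): [2.79, 2.79, 3.14, 3.14, 3.14, 3.14].

INTERFACE

Orientations are given as a unit quaternion [x, y, z, w].
In Python, from bench import arm gives the robot as it stands.
- The arm moves only by the shell command python3 -m inch 'ROWS'. ROWS is JSON, a list of rows, each a list of 7 numbers: the opening, from 0 (shut) to 1 (fully open), then the shift along the tool's x, y, z in cm, then the turn, a rotation vector about the tool's x, y, z in degrees. A call has 1 to 20 rows; each row is the pose to reach, as a shift and turn from the pose commanded when the call began, along the tool's axes at that moment; what a row does not reach only later rows make up. A row lasts 1/12 s, in which the tool goes at most 41.7 mm and 7.16 degrees, less where a joint would pass 70% of its speed; a pose out of reach is approached as far as the arm can. A call with a gripper value outside its range is refused whole. The fingers move at their own pace and stop on an object; the grip force is fixed at half the most. Time passes only in rows, so rows that repeat a pose let the fingers close. It gives the time, the measured TCP pose, the force and the opening at its end, in the units of the state.
- arm.read_state(): the state, without advancing time (a new reading comes with each control period).
- arm.get_image(name): name is "side" or "top" or "wrist"; returns the picture (420x560x3 uint8, red, green, blue); there is no depth.
- arm.camera_params(name): a dict with "fx", "fy", "cx", "cy" (pixels), "D" ([k1, k2, p1, p2, k3] as OpenCV has them; the pictures are not rectified), "rvec" (rotation vector, rad) and "tvec" (3), from world to camera coordinates, as OpenCV has them. Camera axes: x right, y down, z forward; pixel columns grow to the right and rows downward; lengths in mm; the calibration is good to about 2 mm. A picture is of the moment at which its call begins: read the wrist's pose just before it. camera_params takes no time and is no camera call; for the wrist camera it gives the pose at the moment of the call.
- arm.job_done(): hands the job in, once; it reports no verdict.
Trained networks look in the newest picture that a camera, given by its name, has taken for a name from the list of things; names that differ only in an ending like _2 or _b are one class to them, and where a whole thing is asked for, a point or a joint stands for the part that bears it (a point fixed in the world has none). Each returns a list of dicts, best first, with "conf" (0 to 1); they miss things now and then, are a little off and sometimes report something else, mostly with a low value. They report only what shows in the picture. A call takes as long as a camera call. They do not tell look-alikes from the thing itself.
- arm.masks_of(label, camera): "mask" (420x560 bool, what is visible of it) and "extent" ([left, top, width, height] in pixels, round what is visible of it).
The state is a dict: "clock": time; "joints": joint angles; "joint_vel": joint speeds; "joint_efforts": joint torques, N m; "position": TCP position; "ee_rot": TCP orientation; "contact_force": force on the tool from outside, world axes, zero at the start; "wrist_torque": the same for the moment, N m; "gripper_width": finger opening in mm.
Only numpy, scipy, OpenCV 4.12 (cv2) and the standard library are available. Lean on these libraries where they do the work, as an engineer would, in place of code of your own. Each camera call takes 0.05 s, during which the arm holds its last target.

TASK

The loose coupling half in the bell of the upright fuel pump is standing jaw on jaw with the pump's hub. Turn it by the bar on its top while pressing down lightly until its jaws drop fully home, then push the sliding keeper all the way in over its edge and leave it. Leave the injectors, the socket and the wrench beside the pump where they lie.

Things in the scene. Friction and masses are not known exactly. Their poses are not given: they have to be found in the camera images.
- tang (a point): Centre of the straight bar on top of the aluminium coupling half, on the coupling's axis. The bar is 50 mm long (along this x axis), 14 mm wide (y), 16 mm high, and stands on the middle of the flat upper face, which is 8 mm below this point. At the start this point is 15 mm above seat (standing 7 mm too high, jaws on jaws); home, it is 8 mm above it.
- coupling: The coupling half: loose disc 76 mm across, 14 mm thick, about 0.2 kg, upright in the bell with 1.5 mm of play, free to turn. Origin: its axis at the foot of its three hidden jaws, 30 mm below the bar's centre. The hub's angle below cannot be seen: it can drop in every 120 degrees of turn, over a window 14 degrees wide; from the start 13 to 93 degrees away, either way round.
- seat (a point): Point fixed to the pump on the axis of its upright bell, 90 mm above the bench, at the height of the coupling's upper face when home. The keeper lies on the +y side of this frame, z is up. The bell is a round grey cup 108 mm across outside, its rim 2 mm below this point.
- pump: The pump, fixed; origin on the bell's axis at bench level, base plate 170 x 150 x 12 mm. Spring detents in the bell's wall hold the coupling's edge up, so its weight alone does not take it home: press it down with about 5 to 15 N at the middle (both sides of the bar alike) while turning it. It may enter crooked at first: small turns under pressure free it. Home, it stays down by itself.
- keeper_tab (a point): Middle of the upright tab at the outer end of the steel keeper, a plate 30 mm wide and 4 mm thick in guides beside the bell. Tab: 30 mm wide, 6 mm thick along the slide; its top is 12 mm above this point, the guides' top 7 mm below it. Push its outer face towards the bell, along -y of seat. Open (joint 0), it is 107 mm from the bell's axis and 16 mm above seat.
- keeper (a joint): Travel of the keeper in m: 0 fully open, 0.024 fully in, its tip then 8 mm over the coupling's edge. It is stiff (1.5 N of friction) and stays where left. It clears a coupling that is home by 2 mm; a coupling still standing high stops it at about 0.017.
- injector0: Bystander, to be left alone: diesel injector, about 150 x 36 x 24 mm, lying on the bench right of the pump. Origin at its underside.
- injector1: Bystander, to be left alone: a second, like the first. Origin at its underside.
- injector2: Bystander, to be left alone: a third, like the first. Origin at its underside.
- socket: Bystander, to be left alone: small steel socket, 28 mm across, 34 mm tall, standing left of and beyond the pump. Origin at its underside.
- wrench: Bystander, to be left alone: steel wrench 160 mm long, lying flat left of the pump, nearer the robot. Origin at its underside.
Not all that is in view belongs to the job. What is meant by the coupling is not blue, and is the larger of those in its own colour.

How it is judged (in metres and radians):
On the way, in this order (a step that is already met when the one before it is completed fails the run):
1. the coupling half has dropped home in the pump's bell (z of tang in the frame of seat below 0.0098 m and horizontal distance between tang and seat below 0.004 m and angle between tang's own z axis and vertical below 0.05 rad), for 0.2 s.
2. the keeper is pushed in over its edge (all of step 1 and value of joint keeper above 0.02 m), for 0.2 s.
At the end, for the whole second after the job is handed in: The coupling half is home (bar centre less than 9.8 mm above seat, within 4 mm of the bell's axis, tilted less than 0.05 rad) and at rest, and the keeper is in by more than 20 mm of its 24 mm (all of step 2 and linear speed of coupling below 0.01 m/s); the robot touches nothing.
It fails at once if a bystander was moved more than 30 mm (distance of any of injector0, injector1, injector2, socket, wrench from where it was at the start of the episode above 0.03 m).
It also fails if it takes over 61 s, if anything falls off the work surface, if the arm or the gripper's body presses on something with over 40 N, if the wrist force passes 120 N, or if a joint passes its speed limit or range.

## Working session

There is one attempt and no reset: what is moved stays moved. The work goes in short steps, Python scripts to look and compute and a shell command to move; the robot and the scene stay as the last step left them, time stands still between calls to the robot, and variables do not carry over. Pictures are saved under pics/ and viewed, and the job is handed in when it is done.

```bash
ls; mkdir -p pics
python3 - <<'E'
from bench import arm
import cv2
s=arm.read_state(); print({k:s[k] for k in('clock','position','ee_rot','contact_force','gripper_width')})
for n in('side','top','wrist'):
    im=arm.get_image(n); cv2.imwrite(f'pics/{n}0.png',im[:,:,::-1]); p=arm.camera_params(n); print(n,p)
E
```

```text
pics
{'clock': 0.0, 'position': array([218.64815959, 584.92767287, 249.21641301]), 'ee_rot': array([-0.1257679 , -0.69505361,  0.69656846,  0.12599721]), 'contact_force': array([ 0.90359006,  0.13962804, -0.09086001]), 'gripper_width': 85.37919094813233}
side {'fx': 431.2609076856583, 'fy': 431.2609076856583, 'cx': 268.86142126183125, 'cy': 204.5524731478308, 'D': array([-0.01068046,  0.        ,  0.        ,  0.        ,  0.        ]), 'rvec': array([ 0.2262682 , -2.76886868,  1.30260836]), 'tvec': array([583.9303163 , 122.51909944, 949.99821488])}
top {'fx': 507.9640922818241, 'fy': 507.9640922818241, 'cx': 283.76381294855616, 'cy': 203.81184688063544, 'D': array([-0.12323828,  0.        ,  0.        ,  0.        ,  0.        ]), 'rvec': array([ 2.14303787, -2.12200049,  0.13773833]), 'tvec': array([  22.2041084 ,  560.84568941, 1015.67812126])}
wrist {'fx': 368.985940450793, 'fy': 368.985940450793, 'cx': 278.01000306117993, 'cy': 207.4603770509822, 'D': array([-0.0827992,  0.       ,  0.       ,  0.       ,  0.       ]), 'rvec': array([-1.67104613,  2.40851601,  0.39099347]), 'tvec': array([624.36223249, -42.22630441, 381.22230757])}
```

View pics/side0.png

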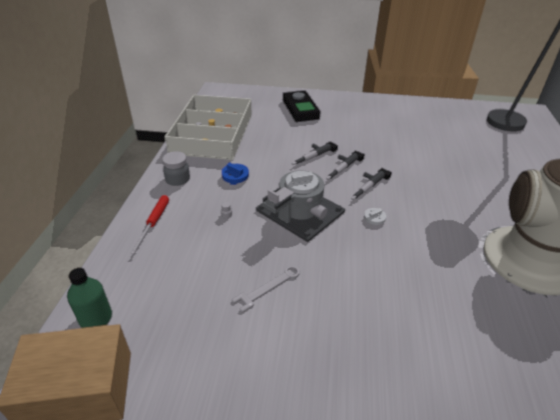

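View pics/top0.png

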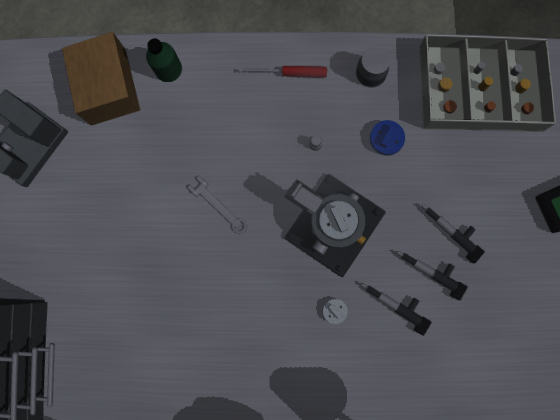

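View pics/wrist0.png

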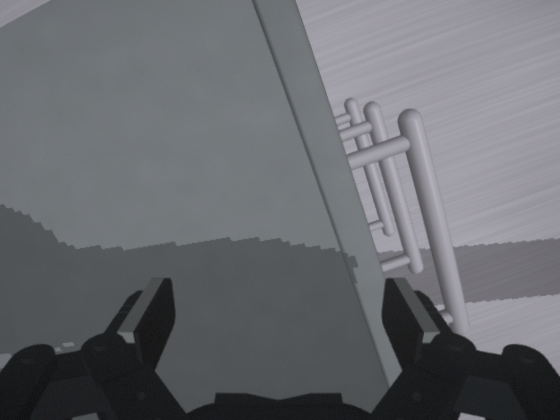

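```bash
cat > h.py <<'E'
import numpy as np,cv2
from bench import arm
from scipy.spatial.transform import Rotation as R
def cam(n):
    p=arm.camera_params(n);K=np.array([[p['fx'],0,p['cx']],[0,p['fy'],p['cy']],[0,0,1]]);return K,np.array(p['D']),np.array(p['rvec']),np.array(p['tvec'])
def ray(n,uv,c=None):
    K,D,r,t=c or cam(n);x=cv2.undistortPoints(np.array([[uv]],float),K,D)[0,0]
    Rm=cv2.Rodrigues(r)[0];d=Rm.T@np.array([x[0],x[1],1]);return -Rm.T@t,d/np.linalg.norm(d)
def atz(n,uv,z,c=None):
    o,d=ray(n,uv,c);return o+d*(z-o[2])/d[2]
def tri(rs):
    A=sum(np.eye(3)-np.outer(d,d) for o,d in rs);b=sum((np.eye(3)-np.outer(d,d))@o for o,d in rs);return np.linalg.solve(A,b)
def proj(n,P,c=None):
    K,D,r,t=c or cam(n);return cv2.projectPoints(np.array(P,float).reshape(-1,3),r,t,K,D)[0][:,0]
E
python3 - <<'E'
from h import *
print('base',proj('top',[0,0,0]),proj('side',[[0,0,0],[218,585,250]]))
for nm in('tang','coupling','keeper_tab','pump','injector0','wrench','socket'):
  for n in('top','side'):
    for d in arm.masks_of(nm,n)[:4]:
        ys,xs=np.nonzero(d['mask']);print(nm,n,round(d['conf'],2),d['extent'],xs.mean().round(1),ys.mean().round(1),atz(n,(xs.mean(),ys.mean()),95).round())
print(arm.read_state()['clock'])
E
```

```text
base [[294.45066368 473.74721472]] [[532.82550623 259.9368933 ]
 [578.805411   518.67727156]]
tang top 0.73 [370.4, 123.8, 35.2, 34.5] 386.9 137.3 [ 691. -181.   95.]
tang top 0.65 [320.0, 203.0, 39.2, 36.7] 338.3 219.6 [522. -81.  95.]
tang top 0.28 [190.1, 178.8, 48.1, 46.9] 214.2 202.0 [555. 165.  95.]
tang side 0.86 [362.8, 208.5, 23.2, 20.2] 374.3 215.7 [360.  18.  95.]
tang side 0.7 [219.9, 161.8, 28.6, 28.3] 234.2 173.2 [691. -87.  95.]
tang side 0.59 [284.3, 171.8, 35.3, 19.1] 301.3 181.9 [527. -78.  95.]
coupling top 0.86 [325.1, 297.0, 22.1, 24.8] 335.2 310.9 [345. -75.  95.]
coupling top 0.8 [318.6, 204.4, 39.9, 31.6] 337.9 219.5 [522. -80.  95.]
coupling top 0.57 [372.3, 122.9, 33.4, 31.0] 387.2 137.7 [ 690. -181.   95.]
coupling top 0.39 [286.9, 175.0, 95.7, 97.1] 330.0 223.1 [515. -65.  95.]
coupling side 0.72 [288.5, 172.5, 29.0, 18.0] 301.0 181.9 [528. -78.  95.]
coupling side 0.57 [218.9, 162.1, 30.7, 21.4] 234.1 172.8 [692. -89.  95.]
coupling side 0.53 [363.0, 207.9, 21.1, 14.8] 374.2 215.9 [360.  19.  95.]
keeper_tab top 0.8 [289.1, 183.8, 30.7, 27.2] 305.8 197.7 
[... 513 characters left out ...]
 222.6 [516. -66.  95.]
injector0 top 0.29 [320.9, 204.3, 39.1, 36.9] 338.1 219.4 [523. -81.  95.]
injector0 side 0.89 [348.9, 170.9, 41.5, 28.2] 370.8 181.5 [ 365. -106.   95.]
injector0 side 0.89 [294.3, 142.2, 43.9, 20.9] 316.6 151.5 [ 502. -216.   95.]
injector0 side 0.76 [329.1, 153.3, 32.8, 30.4] 346.3 162.0 [ 425. -179.   95.]
wrench top 0.67 [190.5, 178.1, 54.6, 50.7] 216.5 203.6 [552. 160.  95.]
wrench top 0.65 [287.1, 175.0, 97.1, 99.9] 330.3 223.0 [515. -65.  95.]
wrench side 0.92 [229.2, 266.5, 67.1, 45.0] 265.5 287.6 [556. 248.  95.]
socket top 0.45 [309.5, 139.0, 11.5, 8.9] 315.1 142.6 [678. -35.  95.]
socket side 0.66 [223.4, 201.8, 7.8, 16.6] 225.7 210.5 [678.  52.  95.]
0.85
```

Run:
```python
import cv2
a=cv2.imread('pics/top0.png')[160:290,270:400];b=cv2.imread('pics/side0.png')[150:250,240:360]
cv2.imwrite('pics/top0c.png',cv2.resize(a,None,fx=4.5,fy=4.5,interpolation=2));cv2.imwrite('pics/side0c.png',cv2.resize(b,None,fx=6,fy=6,interpolation=2))
```

```text
(no output)
```

View pics/top0c.png

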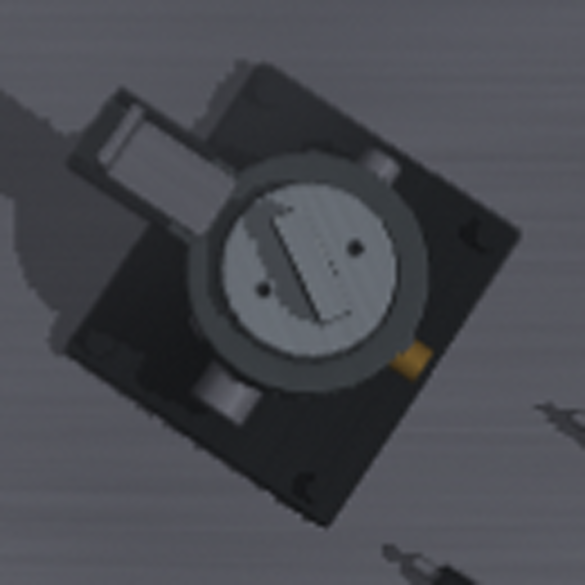

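View pics/side0c.png

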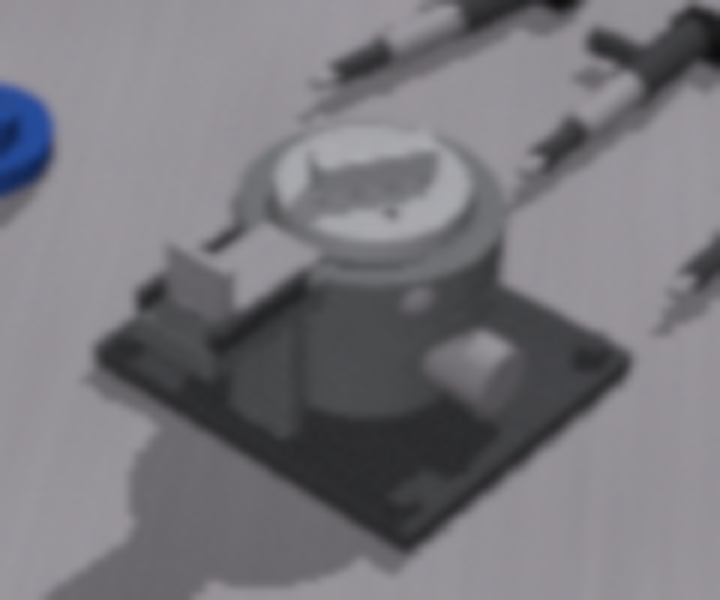

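```bash
cat >> h.py <<'E'
def goto(pos,rot):
    "rot: Rotation of target; prints tool shift cm, rotvec deg relative to measured pose"
    s=arm.read_state();R0=R.from_quat(s['ee_rot']);d=R0.inv().apply(np.array(pos)-s['position'])/10
    rv=(R0.inv()*rot).as_rotvec(degrees=True);print('shift',d.round(2),'rv',rv.round(1));return d,rv
def tool(yaw):
    "pointing down, tool z at yaw deg in world xy"
    a=np.radians(yaw);z=np.array([np.cos(a),np.sin(a),0]);y=np.array([0,0,-1.]);x=np.cross(y,z);return R.from_matrix(np.c_[x,y,z])
E
python3 - <<'E'
from h import *
s=arm.read_state();Rt=R.from_quat(s['ee_rot']).as_matrix();print(Rt.round(3))
K,D,r,t=cam('wrist');Rm=cv2.Rodrigues(r)[0];c=-Rm.T@t;print('cam in tool',(Rt.T@(c-s['position'])).round(1),'\n',(Rt.T@Rm.T).round(3))
T=lambda x,y:(270+x/4.5,160+y/4.5);S=lambda x,y:(240+x/6,150+y/6)
P=tri([ray('top',T(309,269)),ray('side',S(371,184))]);print('disc',P)
Q=tri([ray('top',T(103,158)),ray('side',S(233,272))]);print('tab A',Q)
Q2=tri([ray('top',T(138,108)),ray('side',S(167,247))]);print('tab B',Q2)
m=(Q+Q2)/2-P;print('dir',np.degrees(np.arctan2(m[1],m[0])),np.hypot(*m[:2]))
a,b=atz('top',T(272,215),97),atz('top',T(325,322),97);print('bar',a,b,np.degrees(np.arctan2(*(b-a)[1::-1])))
goto((P[0],P[1],260),tool(-63))
goto((P[0],P[1],260),tool(117))
E
```

```text
[[-0.937 -0.    -0.35 ]
 [ 0.35   0.    -0.937]
 [ 0.    -1.     0.   ]]
cam in tool [ -80.7 -124.8    0. ] 
 [[-0.     0.948  0.317]
 [ 0.001 -0.317  0.948]
 [ 1.     0.001 -0.001]]
disc [523.98824768 -81.96831036  95.45756536]
tab A [567.29508695   8.5070376  116.88279475]
tab B [592.15674989  -6.43210026 113.2595061 ]
dir 56.11897714736823 99.98323505517057
bar [545.18789771 -65.65587401  97.        ] [498.32544083 -88.65606182  97.        ] -153.85810304850585
shift [-51.95  -0.97  51.83] rv [  0.  -47.5   0. ]
shift [-51.95  -0.97  51.83] rv [ -0.  132.5   0. ]
```

```bash
python3 -m inch '[[1,-8,-1,8,0,20,0],[1,-16,-2,16,0,40,0],[1,-26,-2,26,0,66,0],[1,-36,-2,36,0,90,0],[1,-44,-2,44,0,110,0],[1,-52,-2,51.8,0,132.5,0],[1,-52,-2,51.8,0,132.5,0],[1,-52,-2,51.8,0,132.5,0],[1,-52,-2,51.8,0,132.5,0],[1,-52,-2,51.8,0,132.5,0],[1,-52,-2,51.8,0,132.5,0],[1,-52,-2,51.8,0,132.5,0],[1,-52,-2,51.8,0,132.5,0],[1,-52,-2,51.8,0,132.5,0],[1,-52,-2,51.8,0,132.5,0],[1,-52,-2,51.8,0,132.5,0],[1,-52,-2,51.8,0,132.5,0],[1,-52,-2,51.8,0,132.5,0],[1,-52,0,51.8,0,132.5,0],[1,-52,2.5,51.8,0,132.5,0]]'
```

```text
clock: 2.52
position: [526.4, -83.7, 226.5]
ee_rot: [0.688, 0.165, -0.161, -0.688]
contact_force: [-0.3, -0.0, -0.3]
gripper_width: 85.1
```

```bash
cat >> h.py <<'E'
def shot(n,f):
    c=cam(n);im=arm.get_image(n);cv2.imwrite('pics/'+f,im[:,:,::-1]);np.save('pics/'+f+'.npy',np.array([*c[2],*c[3]]));return im
def wc(f):
    v=np.load('pics/'+f+'.npy');c=cam('wrist');return (c[0],c[1],v[:3],v[3:])
E
python3 - <<'E'
from h import *
shot('wrist','w1.png');s=arm.read_state();print(s['position'],s['joints'])
E
```

```text
[522.08146949 -82.71656636 219.739769  ] [ 0.14855897  0.25060756 -0.26783196 -0.0029569  -1.06004371 -1.25075876]
```

View pics/w1.png

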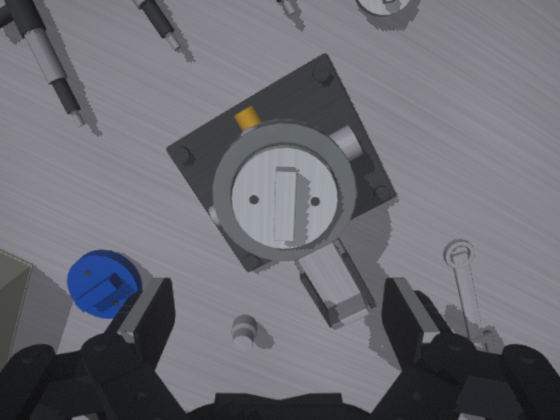

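```bash
python3 - <<'E'
import cv2
a=cv2.imread('pics/w1.png')[100:340,190:390];cv2.imwrite('pics/w1c.png',cv2.resize(a,None,fx=2.5,fy=2.5,interpolation=2))
a=cv2.imread('pics/w1.png')[150:265,220:350];cv2.imwrite('pics/w1d.png',cv2.resize(a,None,fx=5,fy=5,interpolation=2))
E
python3 -m inch '[[1,-3,1,-3,0,0,0],[1,-6,1,-6,0,0,0],[1,-6,1,-6,0,0,0],[1,-6,1,-6,0,0,0],[1,-6,1,-6,0,0,0]]'
python3 - <<'E'
from h import *
shot('wrist','w2.png');s=arm.read_state();print(s['position'],s['joint_vel'].max())
shot('wrist','w2.png')
a=cv2.imread('pics/w2.png');print(a.shape)
E
```

```text
clock: 2.98
position: [498.5, -162.6, 216.0]
ee_rot: [0.688, 0.165, -0.165, -0.687]
contact_force: [0.2, 0.2, 0.4]
gripper_width: 85.3
[ 498.75902077 -162.10692285  215.96211226] 0.015544904858406473
(420, 560, 3)
```

View pics/w1d.png

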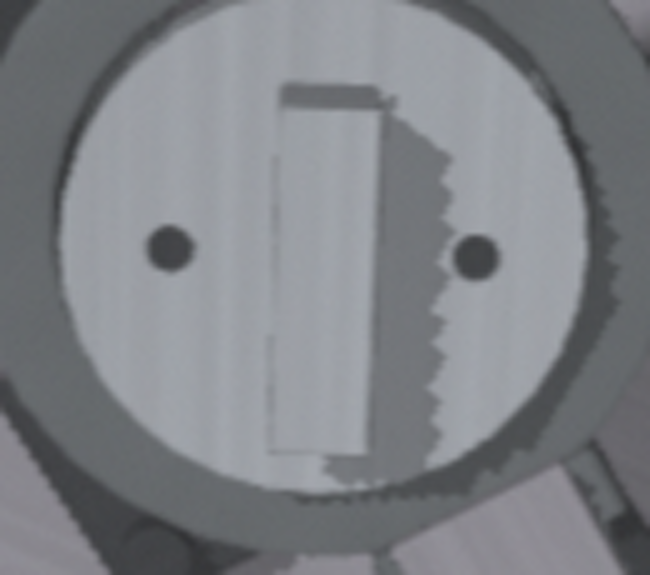

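View pics/w1c.png

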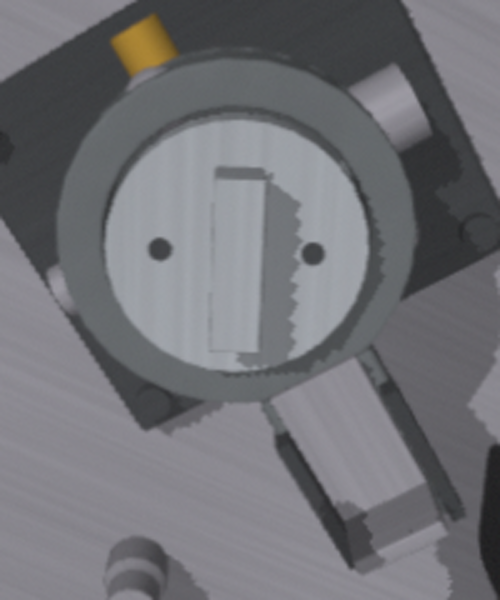

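View pics/w2.png

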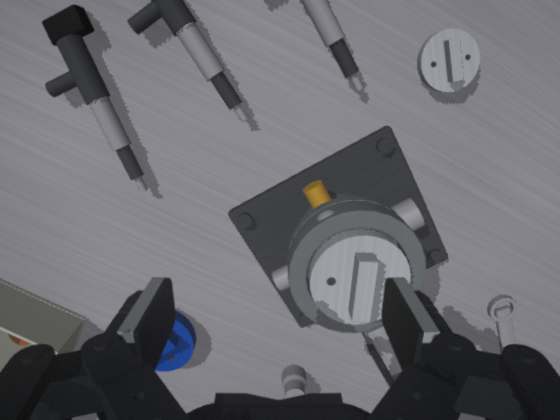

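Run:
```python
import cv2
a=cv2.imread('pics/w2.png')[225:340,300:430];cv2.imwrite('pics/w2d.png',cv2.resize(a,None,fx=5,fy=5,interpolation=2))
```

```text
(no output)
```

View pics/w2d.png

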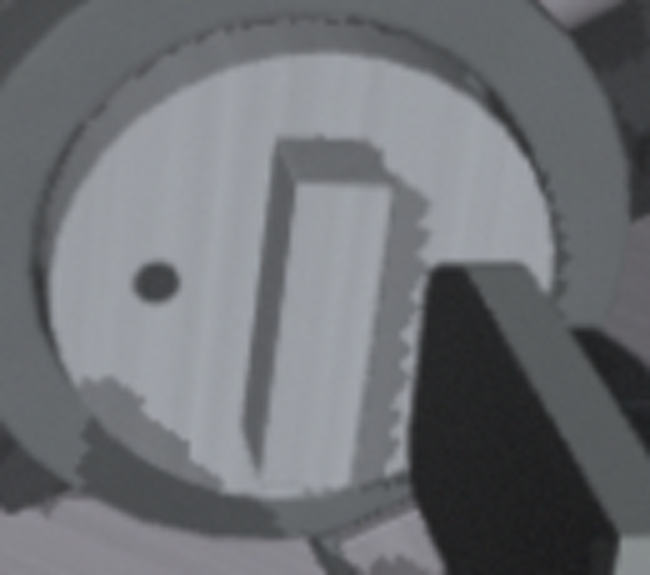

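Run:
```python
from h import *
c1,c2=wc('w1.png'),wc('w2.png')
P={}
for k,a,b in(('TL',(275.8,171.4),(359.4,261.6)),('TR',(296.2,171.8),(378.4,262.2)),('BL',(273.8,240.4),(352,320.5)),('BR',(293.4,241),(370.4,321.5)),('hole',(254,199.6),(331.4,281.4))):
    P[k]=tri([ray('w',a,c1),ray('w',b,c2)]);print(k,P[k].round(1))
z=113
q={k:atz('w',v,z,c1) for k,v in(('TL',(275.8,171.4)),('TR',(296.2,171.8)),('BL',(273.8,240.4)),('BR',(293.4,241)))}
ctr=sum(q.values())/4;d=(q['TL']+q['TR']-q['BL']-q['BR'])[:2]/2;print('w1 ctr',ctr,'len',np.hypot(*d),'yaw',np.degrees(np.arctan2(d[1],d[0])),'wid',np.linalg.norm(q['TL']-q['TR']))
# bell outer circle from w1c
T=lambda x,y:(190+x/2.5,100+y/2.5)
for y,zz,l in(((236,226),88,'bell'),):
    print(l,atz('w',T(236,226),zz,c1))
e=[atz('w',T(*p),97,c1)[:2] for p in((104,245),(370,245),(235,120),(220,372))];print('disc',np.round(e,1))
e=[atz('w',T(*p),88,c1)[:2] for p in((56,235),(416,235),(230,50),(240,404))];print('bell',np.round(e,1))
s=arm.read_state();print('yaw now',R.from_quat(s['ee_rot']).as_matrix()[:,2])
```

```text
TL [502.4 -96.7 114.2]
TR [496.8 -84.7 114.2]
BL [547.5 -75.4 112.3]
BR [541.6 -63.1 113.2]
hole [531.3 -99.9  98.7]
w1 ctr [522.33497093 -79.98532954 113.        ] len 49.75330592043934 yaw -154.83721797439725 wid 13.471219790789814
bell [518.12489591 -82.02136384  88.        ]
disc [[ 538.1 -114.8]
 [ 503.5  -46.2]
 [ 488.8  -97.4]
 [ 559.   -66.7]]
bell [[ 544.8 -128.7]
 [ 496.4  -32.8]
 [ 473.2 -106.8]
 [ 569.9  -54.2]]
yaw now [-4.55201872e-01  8.90388123e-01 -4.95353151e-04]
```

Run:
```python
from h import *
goto((522.2,-80.7,150),tool(115.2));goto((522.2,-80.7,120),tool(115.2));goto((522.2,-80.7,120),R.from_quat(arm.read_state()['ee_rot']))
```

```text
shift [5.76 6.59 6.16] rv [0.  1.9 0.1]
shift [5.76 9.59 6.16] rv [0.  1.9 0.1]
shift [5.76 9.59 6.16] rv [0. 0. 0.]
```

```bash
python3 -m inch '[[1,3,2,3,0,1.9,0],[1,5.76,3,6.16,0,1.9,0],[1,5.76,5,6.16,0,1.9,0],[1,5.76,6.6,6.16,0,1.9,0],[1,5.76,6.6,6.16,0,1.9,0],[1,5.76,6.6,6.16,0,1.9,0],[1,5.76,6.6,6.16,0,1.9,0]]'
python3 - <<'E'
from h import *
shot('wrist','w3.png');goto((522.2,-80.7,120),tool(115.2))
E
```

```text
clock: 3.67
position: [522.5, -81.2, 150.4]
ee_rot: [0.69, 0.155, -0.153, -0.69]
contact_force: [0.9, 0.8, 0.3]
gripper_width: 85.4
shift [-0.01  3.07  0.09] rv [ 0.1 -0.1  0.1]
```

View pics/w3.png

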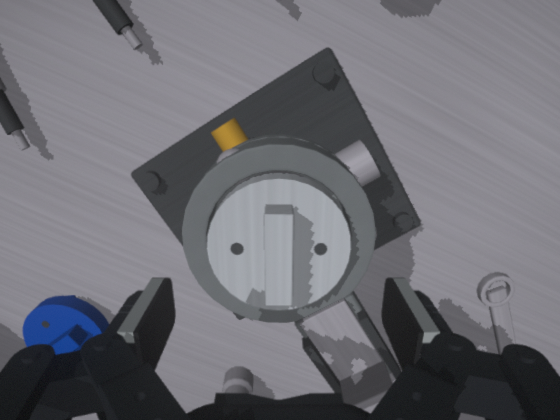

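```bash
python3 -m inch '[[1,0,1.5,0,0,0,0],[1,0,2.6,0,0,0,0],[1,0,3.0,0,0,0,0],[1,0,3.0,0,0,0,0],[0.3,0,3.0,0,0,0,0],[0.2,0,3.0,0,0,0,0],[0,0,3.0,0,0,0,0],[0,0,3.0,0,0,0,0],[0,0,3.0,0,0,0,0],[0,0,3.0,0,0,0,0],[0,0,3.0,0,0,0,0],[0,0,3.0,0,0,0,0]]'
python3 - <<'E'
from h import *
shot('wrist','w4.png');print(arm.read_state()['gripper_width'],arm.read_state()['contact_force'])
E
```

```text
clock: 4.72
position: [521.9, -81.6, 119.8]
ee_rot: [0.69, 0.154, -0.154, -0.69]
contact_force: [-0.5, 0.3, 4.0]
gripper_width: 12.0
12.263104866573041 [-1.47278634  0.01494627  4.45604156]
```

View pics/w4.png

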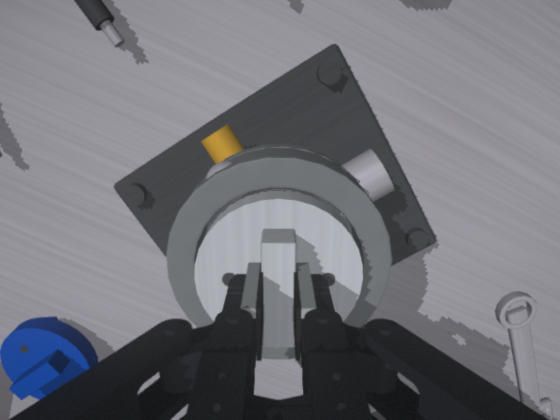

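```bash
python3 -m inch '[[0,0,0.1,0,0,0,0],[0,0,0.1,0,0,0,0],[0,0,0.1,0,0,0,0]]'
```

```text
clock: 5.02
position: [521.9, -81.5, 119.8]
ee_rot: [0.69, 0.154, -0.154, -0.69]
contact_force: [-3.2, 1.0, 9.6]
gripper_width: 12.0
```

```bash
python3 -m inch '[[0,0,0,0,0,-2.5,0],[0,0,0,0,0,-5,0],[0,0,0,0,0,-7.5,0],[0,0,0,0,0,-10,0],[0,0,0,0,0,-12.5,0],[0,0,0,0,0,-15,0],[0,0,0,0,0,-17.5,0],[0,0,0,0,0,-20,0]]'
```

```text
clock: 5.68
position: [522.8, -81.8, 119.8]
ee_rot: [0.653, 0.273, -0.271, -0.652]
contact_force: [-1.7, -0.3, 8.5]
gripper_width: 12.3
```

```bash
python3 -m inch '[[0,0,0.05,0,0,-2.5,0],[0,0,0.05,0,0,-5,0],[0,0,0.05,0,0,-7.5,0],[0,0,0.05,0,0,-10,0],[0,0,0.05,0,0,-12.5,0],[0,0,0.05,0,0,-15,0],[0,0,0.05,0,0,-17.5,0],[0,0,0.05,0,0,-20,0]]'
```

```text
clock: 6.35
position: [523.2, -81.9, 119.8]
ee_rot: [0.597, 0.382, -0.38, -0.595]
contact_force: [-0.5, -0.6, 9.4]
gripper_width: 11.9
```

```bash
python3 -m inch '[[0,0,0,0,0,-2.5,0],[0,0,0,0,0,-5,0],[0,0,0,0,0,-7.5,0],[0,0,0,0,0,-10,0],[0,0,0,0,0,-12.5,0],[0,0,0,0,0,-15,0],[0,0,0,0,0,-17.5,0],[0,0,0,0,0,-20,0]]'
```

```text
clock: 7.02
position: [523.5, -81.7, 119.7]
ee_rot: [0.521, 0.48, -0.478, -0.519]
contact_force: [-1.3, 0.4, 8.3]
gripper_width: 12.5
```

Run:
```python
from h import *
shot('top','t5.png');a=cv2.imread('pics/t5.png')[100:300,200:460];cv2.imwrite('pics/t5c.png',cv2.resize(a,None,fx=3,fy=3))
shot('wrist','w5.png')
```

```text
(no output)
```

View pics/w5.png

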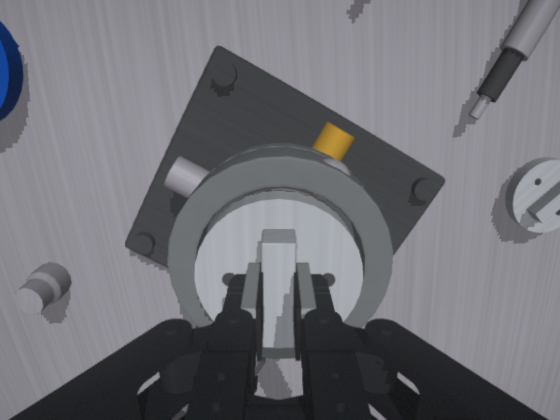

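The bar (columns 262–298) still sits square between the fingers after 60°, so the coupling turns with them, but it is still high. I'll continue.

```bash
python3 -m inch '[[0,0,0.05,0,0,-2.5,0],[0,0,0.05,0,0,-5,0],[0,0,0.05,0,0,-7.5,0],[0,0,0.05,0,0,-10,0],[0,0,0.05,0,0,-12.5,0],[0,0,0.05,0,0,-15,0]]'
```

```text
clock: 7.62
position: [523.7, -81.7, 119.1]
ee_rot: [0.455, 0.544, -0.542, -0.452]
contact_force: [1.1, -0.1, 5.6]
gripper_width: 12.6
```

```bash
python3 -m inch '[[0,0,0.1,0,0,-1.5,0],[0,0,0.15,0,0,-3,0],[0,0,0.2,0,0,-4.5,0],[0,0,0.2,0,0,-4.5,0]]'
```

```text
clock: 7.95
position: [522.5, -81.6, 115.6]
ee_rot: [0.433, 0.56, -0.559, -0.432]
contact_force: [1.8, -0.8, 1.7]
gripper_width: 12.3
```

```bash
python3 -m inch '[[0,0,0.1,0,0,-1,0],[0,0,0.2,0,0,-2,0],[0,0,0.3,0,0,-2,0],[0,0,0.35,0,0,-1,0],[0,0,0.35,0,0,-1,0],[0,0,0.35,0,0,-1,0]]'
```

```text
clock: 8.45
position: [522.2, -81.6, 112.8]
ee_rot: [0.428, 0.564, -0.563, -0.427]
contact_force: [-1.2, 0.2, 7.5]
gripper_width: 12.2
```

```bash
python3 -m inch '[[0,0,0.1,0,0,-1.5,0],[0,0,0.1,0,0,-2,0],[0,0,0.1,0,0,0,0],[0,0,0.1,0,0,1.5,0],[0,0,0.1,0,0,0,0],[0,0,0.1,0,0,0,0]]'
python3 - <<'E'
from h import *
for n in('side','top'):
    shot(n,n+'6.png')
E
```

```text
clock: 8.95
position: [522.8, -81.7, 112.8]
ee_rot: [0.428, 0.564, -0.563, -0.426]
contact_force: [0.0, -0.2, 11.3]
gripper_width: 12.3
```

```bash
python3 -m inch '[[0,0,-0.15,0,0,0,0],[0.5,0,-0.15,0,0,0,0],[0.5,0,-0.15,0,0,0,0],[0.5,0,-0.15,0,0,0,0],[0.5,0,-0.15,0,0,0,0],[0.5,0,-1,0,0,0,0],[0.5,0,-4,0,0,0,0],[0.5,0,-7,0,0,0,0],[0.5,0,-9,0,0,0,0],[0.5,0,-9,0,0,0,0],[0.5,0,-9,0,0,0,0]]'
python3 - <<'E'
from h import *
shot('wrist','w7.png');print(arm.read_state()['position'])
shot('top','t7.png');shot('side','s7.png')
a=cv2.imread('pics/s7.png')[150:250,240:360];cv2.imwrite('pics/s7c.png',cv2.resize(a,None,fx=6,fy=6,interpolation=2))
E
```

```text
clock: 9.97
position: [522.1, -81.4, 202.5]
ee_rot: [0.428, 0.564, -0.562, -0.427]
contact_force: [-0.2, -0.4, -0.4]
gripper_width: 42.8
[521.27202035 -81.49053777 201.06335286]
```

View pics/w7.png

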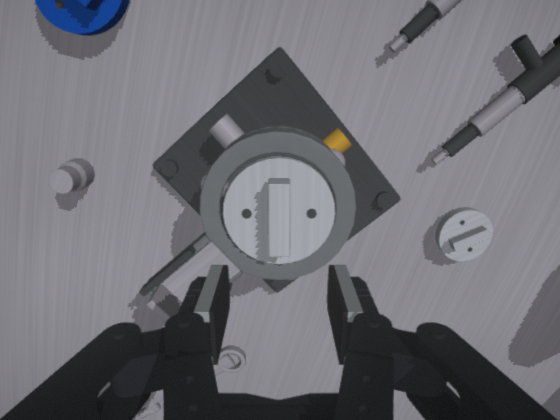

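View pics/s7c.png

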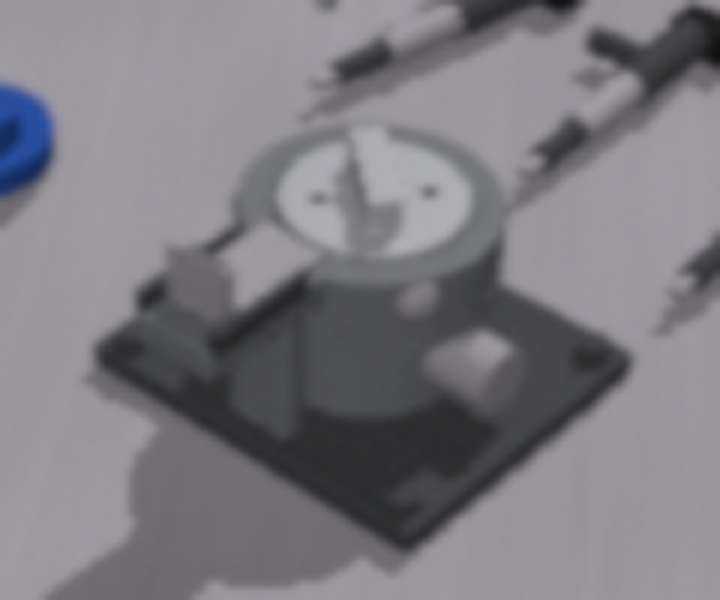

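Run:
```python
from h import *
T=lambda x,y:(270+x/4.5,160+y/4.5)
a,b,c=[atz('top',T(*p),12)[:2] for p in((265,63),(520,235),(325,525))]
for v in(a-b,b-c):print(np.hypot(*v),np.degrees(np.arctan2(v[1],v[0])))
c7=wc('w7.png');c1=wc('w1.png')
a,b,c=[atz('w',p,12,c7)[:2] for p in((279,48),(400,199),(154,165))]
for v in(a-b,c-a):print(np.hypot(*v),np.degrees(np.arctan2(v[1],v[0])))
e=[atz('w',p,97-7,c7) for p in((222,210),(336,210),(278,153),(278,264))];print(np.round(e,1))
# tab corners in w1 vs model
C=np.array([522,-81.3,90])
for yw in(57,59,61):
  for cxy in((0,0),):
    u=np.array([np.cos(np.radians(yw)),np.sin(np.radians(yw)),0]);v=np.array([-u[1],u[0],0])
    pts=[C+u*r+v*w+np.array([0,0,28]) for r in(104,110) for w in(-15,15)]
    print(yw,'w1c',((proj('w',pts,c1)-[190,100])*2.5).round().tolist(),'top',((proj('top',pts)-[270,160])*4.5).round().tolist(),'side',((proj('side',pts)-[240,150])*6).round().tolist())
```

```text
146.67295180249994 55.79610670350222
166.26737632517847 -34.20647347967747
166.7691054338774 -33.49108320785415
145.18081021851904 56.54654811089543
[[ 558.5  -70.9   90. ]
 [ 483.7  -92.    90. ]
 [ 532.3 -118.8   90. ]
 [ 510.7  -41.9   90. ]]
57 w1c [[361.0, 573.0], [450.0, 531.0], [370.0, 587.0], [459.0, 545.0]] top [[128.0, 101.0], [90.0, 159.0], [117.0, 94.0], [78.0, 151.0]] side [[175.0, 246.0], [236.0, 280.0], [164.0, 253.0], [225.0, 288.0]]
59 w1c [[373.0, 569.0], [461.0, 524.0], [382.0, 583.0], [469.0, 538.0]] top [[123.0, 108.0], [86.0, 166.0], [111.0, 101.0], [75.0, 159.0]] side [[181.0, 250.0], [245.0, 283.0], [171.0, 258.0], [234.0, 291.0]]
61 w1c [[384.0, 565.0], [470.0, 517.0], [394.0, 578.0], [480.0, 531.0]] top [[118.0, 114.0], [83.0, 174.0], [105.0, 108.0], [71.0, 167.0]] side [[188.0, 255.0], [254.0, 287.0], [178.0, 263.0], [243.0, 295.0]]
```

Run:
```python
from h import *
u=np.array([np.cos(np.radians(56.5)),np.sin(np.radians(56.5))])
p=np.array([521.6,-81.2])+133*u;print(p)
goto((*p,180),tool(146.5));print(arm.read_state()['clock'])
```

```text
[595.00761905  29.70681433]
shift [  8.72   1.96 -10.14] rv [-0.1 49.1 -0. ]
10.1167
```

```bash
python3 -m inch '[[0.2,2,0,-2.3,0,7,0],[0,4,0,-4.6,0,14,0],[0,6,0,-7,0,21,0],[0,8.72,0,-10.14,0,28,0],[0,8.72,1,-10.14,0,35,0],[0,8.72,2,-10.14,0,42,0],[0,8.72,2,-10.14,0,49.1,0],[0,8.72,2,-10.14,0,49.1,0],[0,8.72,2,-10.14,0,49.1,0]]'
python3 - <<'E'
from h import *
shot('wrist','w8.png')
shot('top','t8.png')
u=np.array([np.cos(np.radians(56.5)),np.sin(np.radians(56.5))])
p=np.array([521.6,-81.2])+133*u
goto((*p,123),tool(146.5))
a=cv2.imread('pics/t8.png')[130:260,270:400];cv2.imwrite('pics/t8c.png',cv2.resize(a,None,fx=4.5,fy=4.5,interpolation=2))
E
```

```text
clock: 10.87
position: [595.5, 29.6, 179.7]
ee_rot: [-0.622, -0.335, 0.337, 0.622]
contact_force: [0.2, 0.3, -0.1]
gripper_width: -0.2
shift [-0.03  5.76  0.08] rv [-0.   0.1 -0. ]
```

View pics/w8.png

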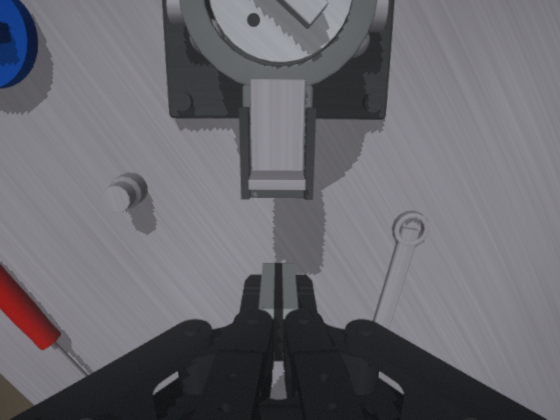

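View pics/t8c.png

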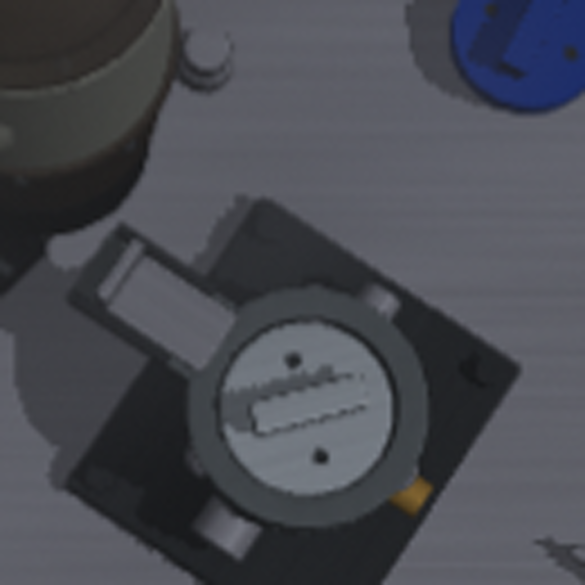

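```bash
python3 - <<'E'
from h import *
c=wc('w8.png')
for p in((250,180),(304,180),(249,190),(305,190)):
    q=atz('w',p,118,c);d=q[:2]-[521.6,-81.2];u=np.array([np.cos(np.radians(56.5)),np.sin(np.radians(56.5))]);print(q.round(1),'r',d@u,'t',d@[-u[1],u[0]])
E
python3 -m inch '[[0,0,2,0,0,0,0],[0,0,4,0,0,0,0],[0,0,5.3,0,0,0,0],[0,0,5.6,0,0,0,0],[0,0,5.6,0,0,0,0],[0,0,5.6,0,0,0,0]]'
```

```text
[587.9  -6.7 118. ] r 98.70653481559967 t -14.117040011475623
[564.3   8.8 118. ] r 98.61001648236778 t 14.008563273952694
[591.4  -2.5 118. ] r 104.11658019014442 t -14.74908296565214
[566.8  13.6 118. ] r 104.01596112483567 t 14.671335314753193
clock: 11.47
position: [596.5, 29.7, 125.7]
ee_rot: [0.623, 0.335, -0.335, -0.622]
contact_force: [0.4, 0.1, 0.1]
gripper_width: 0.2
```

```bash
python3 -m inch '[[0,-0.3,0.1,0,0,0,0],[0,-0.6,0.1,0,0,0,0],[0,-0.9,0.1,0,0,0,0],[0,-1.2,0.1,0,0,0,0],[0,-1.5,0.1,0,0,0,0],[0,-1.8,0.1,0,0,0,0],[0,-2.0,0.1,0,0,0,0],[0,-2.2,0.1,0,0,0,0],[0,-2.2,0.1,0,0,0,0]]'
python3 - <<'E'
from h import *
shot('wrist','w9.png')
E
```

```text
clock: 12.22
position: [583.7, 11.2, 124.0]
ee_rot: [0.623, 0.335, -0.335, -0.623]
contact_force: [-0.6, 0.4, 0.4]
gripper_width: -0.1
```

View pics/w9.png

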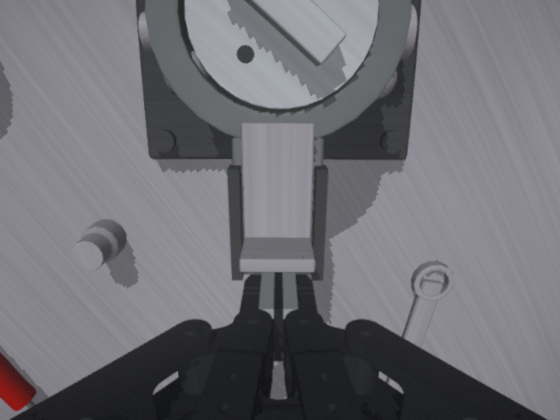

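```bash
python3 -m inch '[[0,-0.2,0,0,0,0,0],[0,-0.4,0,0,0,0,0],[0,-0.6,0,0,0,0,0],[0,-0.8,0,0,0,0,0],[0,-1.0,0,0,0,0,0],[0,-1.2,0,0,0,0,0],[0,-1.4,0,0,0,0,0],[0,-1.5,0,0,0,0,0],[0,-1.5,0,0,0,0,0]]'
python3 - <<'E'
from h import *
shot('wrist','w10.png')
E
```

```text
clock: 13.02
position: [576.3, -0.1, 124.0]
ee_rot: [-0.623, -0.336, 0.333, 0.623]
contact_force: [1.0, 5.4, -0.4]
gripper_width: -0.3
```

View pics/w10.png

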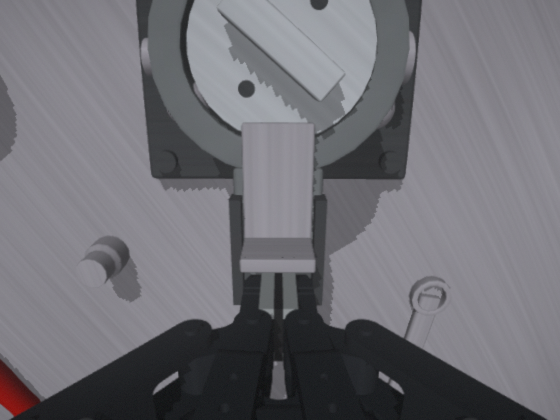

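```bash
python3 -m inch '[[0,-0.2,0,0,0,0,0],[0,-0.4,0,0,0,0,0],[0,-0.6,0,0,0,0,0],[0,-0.7,0,0,0,0,0],[0,-0.7,0,0,0,0,0]]'
python3 -m inch '[[0,-0.15,0,0,0,0,0],[0,-0.3,0,0,0,0,0],[0,-0.3,0,0,0,0,0]]'
```

```text
clock: 13.48
position: [576.2, -0.6, 124.3]
ee_rot: [-0.622, -0.341, 0.329, 0.624]
contact_force: [5.4, 22.6, -3.9]
gripper_width: -0.0
clock: 13.73
position: [576.2, -0.9, 124.5]
ee_rot: [-0.622, -0.343, 0.327, 0.624]
contact_force: [8.3, 31.3, -5.8]
gripper_width: 0.3
```

```bash
python3 -m inch '[[0,0.5,0,0,0,0,0],[0,1.0,0,0,0,0,0],[0,1.5,0,0,0,0,0],[0,1.5,0,0,0,0,0]]'
python3 - <<'E'
from h import *
shot('wrist','w11.png');shot('side','s11.png')
a=cv2.imread('pics/s11.png')[150:250,240:360];cv2.imwrite('pics/s11c.png',cv2.resize(a,None,fx=6,fy=6,interpolation=2))
u=np.array([np.cos(np.radians(56.5)),np.sin(np.radians(56.5))])
for f,ps in(('w8.png',((277,80),(277,190))),('w9.png',((278,123),(278,272))),('w10.png',((278,122),(278,271)))):
    c=wc(f)
    for p,z in zip(ps,(96,118)):
        q=atz('w',p,z,c);d=q[:2]-[521.6,-81.2];print(f,z,q.round(1),'r',d@u,'t',d@[-u[1],u[0]])
E
```

```text
clock: 14.07
position: [577.9, 3.0, 123.4]
ee_rot: [0.623, 0.334, -0.335, -0.623]
contact_force: [-1.2, 0.2, 0.1]
gripper_width: 0.2
w8.png 96 [548.6 -40.8  96. ] r 48.60045940453359 t -0.23914651841920484
w8.png 118 [579.1   5.6 118. ] r 104.0708192473539 t -0.039074959245705684
w9.png 96 [546.  -44.1  96. ] r 44.41015320735692 t 0.18711029904562995
w9.png 118 [576.9   2.7 118. ] r 100.44641572857722 t 0.22439192854130577
w10.png 96 [538.4 -55.7  96. ] r 30.571565934888472 t 0.0863635675663571
w10.png 118 [569.2  -9.  118. ] r 86.48399769934882 t 0.1395964055271224
```

View pics/w11.png

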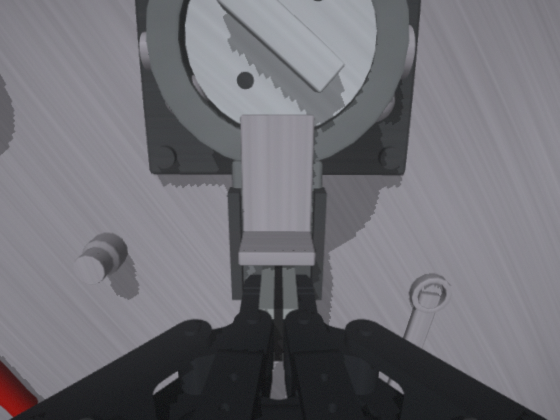

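View pics/s11c.png

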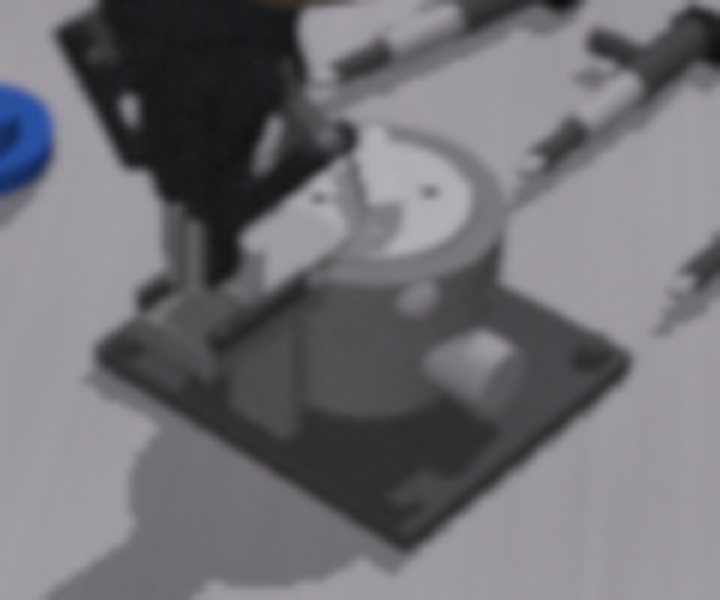

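Run:
```python
from h import *
th=np.linspace(0,2*np.pi,120)
def circ(c,r,z):return np.c_[c[0]+r*np.cos(th),c[1]+r*np.sin(th),np.full(120,z)]
out=[]
C=np.array([521.8,-81.2])
for f,z in(('side0.png',97),('s7.png',90),('s7.png',97)):
    a=cv2.imread('pics/'+f)[150:220,260:350];a=cv2.resize(a,None,fx=4.3,fy=4.3,interpolation=2)
    for r,zz,col in((38,z,(0,0,255)),(54,88,(0,255,0))):
        p=((proj('side',circ(C,r,zz))-[260,150])*4.3+1.6).round().astype(int);cv2.polylines(a,[p],True,col,1)
    out.append(a)
cv2.imwrite('pics/cmp.png',np.vstack([np.hstack(out[:2]),np.hstack([out[2],out[2]*0])]))
```

```text
(no output)
```

View pics/cmp.png

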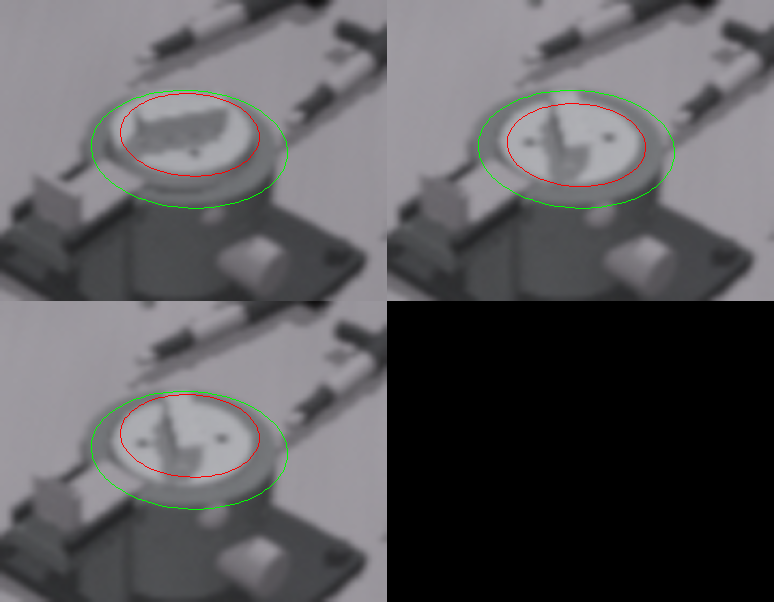

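Run:
```python
from h import *
u=np.array([np.cos(np.radians(56.5)),np.sin(np.radians(56.5))])
C=np.array([521.8,-81.2])
import os
ims=[]
for f in('w8.png','w9.png','w10.png','w11.png'):
    im=cv2.imread('pics/'+f);c=wc(f)
    # rectify plane z=99 to (t,r) grid, 4px/mm ; and z=118
    for z in(99,118):
        t=np.linspace(-35,35,140);r=np.linspace(20,130,440)
        rr,tt=np.meshgrid(r,t,indexing='ij');P=np.stack([C[0]+rr*u[0]-tt*u[1],C[1]+rr*u[1]+tt*u[0],np.full(rr.shape,z)],-1)
        m=proj('w',P.reshape(-1,3),c).reshape(440,140,2).astype(np.float32)
        g=cv2.remap(im,m[...,0],m[...,1],1)
        for k in range(20,131,10):
            y=int((k-20)*4);cv2.line(g,(0,y),(8,y),(0,0,255),1);cv2.putText(g,str(k),(10,y+4),0,.3,(0,0,255),1)
        if z==99 or f!='w11.png': ims.append(g[:,:110] if 0 else g)
cv2.imwrite('pics/rect.png',cv2.resize(np.hstack(ims),(798,440*798//980)))
cv2.imwrite('pics/rect1.png',np.hstack([ims[0],ims[1],ims[4],ims[5]]))
```

```text
(no output)
```

View pics/rect1.png

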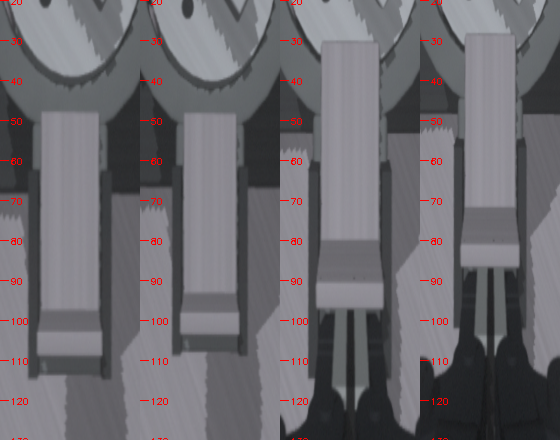

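```bash
python3 -m inch '[[0,1,0,0,0,0,0],[0,2,0,0,0,0,0],[0,2.5,-2,0,0,0,0],[0,2.5,-5,0,0,0,0],[0,2.5,-8,0,0,0,0],[0,0,-10,0,0,0,0],[0,-3,-10,0,0,0,0],[0,-6,-10,0,0,0,0],[0,-8,-10,0,0,0,0],[0,-8,-10,0,0,0,0],[0,-8,-10,0,0,0,0]]'
python3 - <<'E'
from h import *
shot('wrist','w12.png');shot('top','t12.png');shot('side','s12.png')
a=cv2.imread('pics/t12.png')[160:290,270:400];cv2.imwrite('pics/t12c.png',cv2.resize(a,None,fx=4.5,fy=4.5,interpolation=2))
print(arm.read_state()['position'],arm.read_state()['contact_force'])
E
```

```text
clock: 15.08
position: [534.1, -64.2, 224.3]
ee_rot: [0.623, 0.335, -0.334, -0.623]
contact_force: [0.2, 0.1, 0.9]
gripper_width: -0.2
[534.81875896 -63.05544684 223.80164724] [-0.27167512  0.06898653  0.44912466]
```

View pics/w12.png

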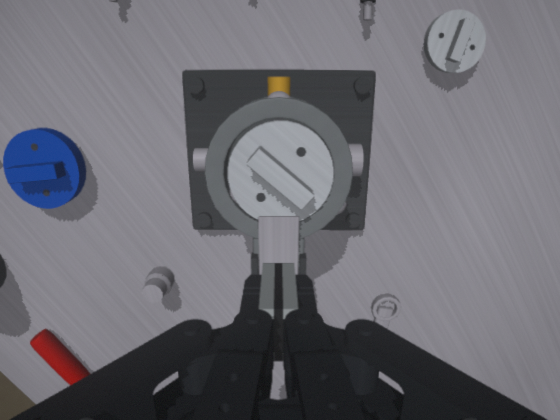

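Run:
```python
from h import *
c=wc('w12.png');u=np.array([np.cos(np.radians(56.5)),np.sin(np.radians(56.5))]);C=np.array([521.8,-81.2])
im=cv2.imread('pics/w12.png')
a=cv2.resize(im[85:275,180:380],None,fx=4,fy=3.1*4/3.1,interpolation=2)[:600]
def dr(P,col):
    p=((proj('w',P,c)-[180,85])*4+1.5).round().astype(int);cv2.polylines(a,[p],True,col,1)
th=np.linspace(0,2*np.pi,120)
circ=lambda r,z:np.c_[C[0]+r*np.cos(th),C[1]+r*np.sin(th),np.full(120,z)]
dr(circ(38,90),(0,0,255));dr(circ(54,88),(0,255,0))
for rt,col in((30,(255,0,0)),(34,(0,255,255))):
    q=[[*(C+r*u+t*np.array([-u[1],u[0]])),96] for r,t in((rt,-15),(rt,15),(rt+20,15),(rt+20,-15))];dr(q,col)
yw=np.radians(25.2+81);b=np.array([np.cos(yw),np.sin(yw)]);n=np.array([-b[1],b[0]])
dr([[*(C+x*b+y*n),106] for x,y in((-25,-7),(-25,7),(25,7),(25,-7))],(255,0,255))
cv2.imwrite('pics/w12c.png',a[:600,:800])
```

```text
(no output)
```

View pics/w12c.png

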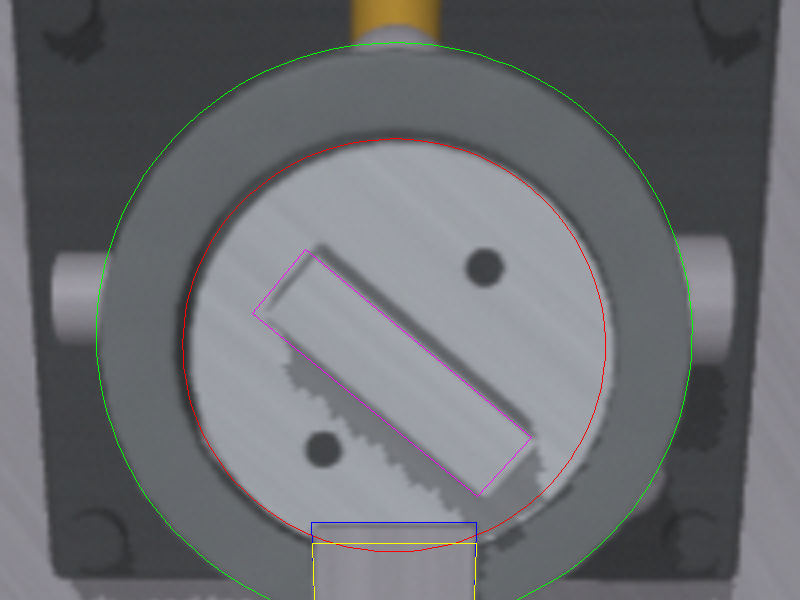

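View pics/t12c.png

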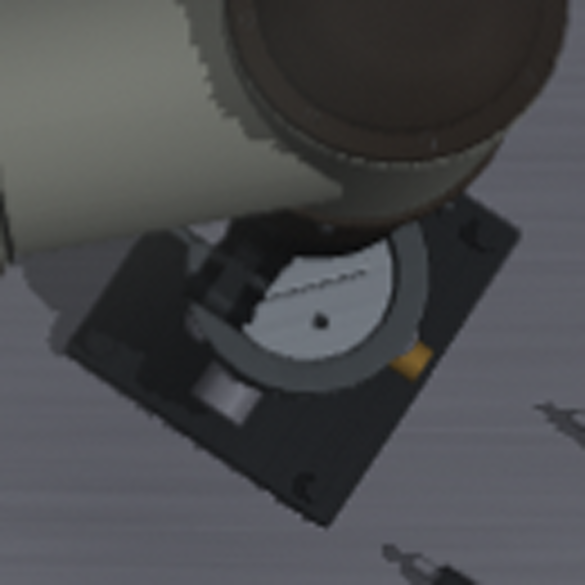

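```bash
python3 -m inch '[[0,0,-2,0,0,0,0],[0,0,-2,0,0,0,0],[0,0,-2,0,0,0,0],[0,0,-2,0,0,0,0]]'
python3 - <<'E'
from bench import arm
print(arm.job_done())
E
```

```text
clock: 15.57
position: [534.2, -63.1, 243.2]
ee_rot: [-0.623, -0.335, 0.335, 0.623]
contact_force: [0.1, 1.0, 1.3]
gripper_width: -0.1
the job is handed in; nothing more can be done
None
```

I turned the coupling about 80° by its bar under 6–11 N of pressure until it dropped home. Then I pushed the keeper in to its end stop, withdrew the arm upward and handed the job in at about 15.6 s.

**Coupling:** the tool followed the bar down 7.0 mm. Afterwards the side and wrist pictures showed the disc at home height and level, within about 2 mm of the bell's axis.

**Keeper:** its tip now lies at about 30 mm radius, 8 mm over the coupling's edge, which matches fully in. It stopped hard there, and the push reached about 32 N. I saw only about 17.5 mm of travel. That first looked like the 17 mm stop of a coupling still standing high. However, the tip is clearly past the coupling's edge, and the tab measured about 6 mm inward of its fully open position before I touched it. I took it as fully in.

**Disagreement:** the side camera's calibration was off by about 2 pixels against the other views.

**Bystanders:** I planned no contact with them and felt none, but I did not measure their positions again at the end.

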